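Fetch the carved buffalo from the revolving tray and stand it in the village scene

ROBOT

A 6-joint arm with a two-finger parallel gripper is mounted at the origin on the work surface. World frame = base frame: x ahead of the robot, y to its left, z up, the work surface at z = 0. Lengths are in m, angles in rad, forces in N, time in s.
With the tool pointing down it reaches from about 0.275 to 0.775 m from the base axis. Payload 14.6 kg.
Tool frame: the origin (TCP) lies on the centre line of the jaws, within the pads' length; the fingertips stand 19 mm ahead of it and the grasp point (between the pads) is the TCP (env.tcp_to_tips is the distance from the TCP to the fingertips, in m); z points along the fingers, y is the line along which they close (so a half turn about z gives the same grasp; the last joint's range is limited). The gripper opens to 85 mm and grips with 20 to 120 N. Pads are 22 mm wide; open, the fingers measure 114 mm over their backs; the gripper's body (76 mm by 85 mm) begins 54 mm behind the grasp point. The pads swing forward as they close: fully open they stand 13 mm farther back than shut.
Start: joints at [1.194, 0.263, -0.048, 1.259, 0, 1.415], TCP at [0.115, 0.512, 0.25] pointing down, gripper open.
Joint ranges: [-2.65, 2.65], [-0.89, 1.7], [-1.18, 1.37], [-2.13, 2.11], [-1.35, 1.29], [-3.14, 3.14]. Speed limits (rad/s): [1.89, 1.89, 2.57, 2.79, 3.14, 3.14].

INTERFACE

Orientations are given as a unit quaternion [x, y, z, w].
In Python, from cell import monitor, imaging, ticket, env gives the robot as it stands.
- The arm moves only by the tool carry_out, never from a script. Its argument "series" is a list that holds one entry, the list of rows, each a list of 7 numbers: the closure, from 0 (fully open) to 1 (shut), then the shift along the world's x, y, z in m, then the turn, a rotation vector about the world's x, y, z in degrees. In form: [[[grip, x, y, z, rx, ry, rz], ...]]. A call has 1 to 8 rows; each row is the pose to reach, as a shift and turn from the pose commanded when the call began; what a row does not reach only later rows make up. A row lasts 1/10 s, in which the tool goes at most 50 mm and 8.59 degrees, less where a joint would pass 70% of its speed; a pose out of reach is approached as far as the arm can. A call with a gripper value outside its range is refused whole. The fingers move at their own pace and stop on an object; "force" is the grip in N (left out, the last holds). Time passes only in rows, so rows that repeat a pose let the fingers close. It gives the time, the measured TCP pose, the force, the opening and the grip force at its end, in the units of the state.
- monitor.get_obs(): the state, without advancing time (a new reading comes with each control period).
- imaging.grab_frame(name): name is "scene" or "top" or "wrist"; returns a dict with "frame" (480x640x3 uint8, red, green, blue), "range_z" (480x640 float32, m along the optical axis (not along the pixel's ray), 0 where there is no reading), "camera_matrix" (3x3 intrinsics, pixels), "k1" (the pictures are not rectified: a ray, as slopes to the right and down, at radius r is drawn at 1 + k1 r^2 times it, then the intrinsics apply), "view" (4x4, takes a point from world to camera coordinates). Camera axes: x right, y up, looking along -z (the intrinsics and any distortion apply to the point x, -y, -z); pixel columns grow to the right and rows downward; lengths in m; the calibration is good to about 2 mm. A picture is of the moment at which its call begins.
- ticket.finish_job(): hands the job in; it is judged then, once.
The state is a dict: "time": time; "joints": joint angles; "dq": joint speeds; "joint_torque": joint torques, N m; "ee_pos": TCP position; "ee_rot": TCP orientation; "force": force on the tool from outside, world axes, zero at the start; "ft_torque": the same for the moment, N m; "finger_gap": finger opening in m; "gripper_force": force on a finger pad.
Only numpy, scipy, OpenCV 4.12 (cv2) and the standard library are available. Lean on these libraries where they do the work, as an engineer would, in place of code of your own. Each camera call takes 0.05 s, during which the arm holds its last target. There are 200 camera calls.

TASK

Turn the revolving tray by pushing its pegs until the standing buffalo comes out from under the clear dust cover and its pocket faces the open front. Pick the buffalo up and lower it onto the pale planed bed on the village scene, all four hooves on the bed, its body in line with the bed and its head pointing away from the ploughman; set it down, do not drop it. Keep the other carvings upright in their tray pockets and leave the gouge on the bench alone.

Things in the scene. Friction and masses are not known exactly. Their poses are not given: they have to be found in the camera images.
- carousel: (Sizes in mm.) Fixed part of the revolving tray: dark round base board (diameter 368, top 16 above the bench), bearing, three steel stand-offs and a clear flat dust cover over the rear. Origin on the tray's axis at bench level. The open front faces the carousel's own -x.
- cover_edge (a point): Middle of the clear cover's straight front edge, underside (123 above the bench, 32 in front of the axis). The cover, 4 thick, fixed, is a disc of radius 182 on the axis cut off straight here: it overhangs everything behind this line (carousel x above -32) and nothing in front of it.
- tray: Revolving dark wooden tray, diameter 316; turns either way without stops about the vertical axis and, with some friction (1 N at a peg), stays where left. Origin on the axis, 25 above the bench; yaw is its angle. Floor 12 above the origin, lip 7, hub 42 wide. Five dividers 6 thick, 22 high, at 36, 108, 180, 252, 324 deg counter-clockwise from its x axis part it into five pockets.
- peg (a point): Top centre of one of the five turning pegs (the one at 36 deg from the tray's x axis). At the outer end of every divider, 150 from the axis, stands such an upright round peg, 14 in diameter, 47 high above the tray floor, its top 84 above the bench: push a peg sideways to turn the tray.
- buffalo: Carving to fetch: standing buffalo, 90 long, 65 high, body 30 wide with upright flanks 22 to 50 above the hooves, horns 50 across at the head end. 50 to 100 g. Origin between the hooves' undersides, x to the head, z up; hooves within 28 fore and aft and 15 either side. In the pocket centred on the tray's +x, 103 from the axis, lengthwise along the circumference, head roughly counter-clockwise.
- buffalo_head (a point): The buffalo's muzzle, 45 ahead of its origin and 38 above its hooves.
- diorama: Village scene fixed to the bench: a bark-edged slab, 186 (its x) by 300 (its y), top 34 above the bench. Origin under its centre at bench level. A ploughman 75 high stands 122 from the centre at the +y end, his plough's beam ending at y = 64; a bare tree stands at x = 52, y = -112, 230 high over the bench, branches no nearer than y = -88.
- bed (a point): Centre of the top of the planed bed: a pale flat pad, 60 along the diorama's x by 96 along its y, raised 4 above the slab (38 above the bench); axes as the diorama's. The buffalo shall stand lengthwise on it, head towards the diorama's -y, away from the ploughman (at +y).
- calf: Bystander in another pocket: lying calf, 62 long, 34 high. Origin under its middle.
- farmer: Bystander in another pocket: standing figure with a conical hat, 36 wide, 75 high. Origin under its middle.
- basket: Bystander in another pocket: lidded basket with a hoop handle, 42 wide, 44 high. Origin under its middle. The fifth pocket is empty.
- gouge: Bystander: a carving gouge lying on the bench to the left of the revolving tray, 210 long, 26 thick. Origin near the handle's ferrule at bench level.

How it is judged:
On the way, in this order (a step that is already met when the one before it is completed fails the run):
1. the buffalo, standing in its tray pocket, has come round to the open front (x of buffalo in the frame of carousel below -0.07 m and z of buffalo in the frame of tray below 0.018 m and horizontal distance between buffalo and tray below 0.14 m), for 0.2 s.
2. the buffalo is lifted clear of the tray (z of buffalo in the frame of tray above 0.05 m), for 0.1 s.
3. the buffalo is lowered onto the bed while still held (z of buffalo in the frame of bed below 0.006 m and horizontal distance between buffalo and bed below 0.03 m and contact force between the fingers and buffalo above 0.5 N), for 0.1 s.
At the end, for the whole second after the job is handed in: The buffalo stands still and upright on the bed: origin within 18 mm across and 23 mm along of its centre, at its height (-3 to +4 mm), tilt under 0.08 rad, body within 0.26 rad of the bed's length, head away from the ploughman; calf, farmer and basket upright (0.3 rad) in the tray (x of buffalo in the frame of bed between -0.018 and 0.018 m and y of buffalo in the frame of bed between -0.023 and 0.023 m and z of buffalo in the frame of bed between -0.003 and 0.004 m and angle between buffalo's own z axis and vertical below 0.08 rad and angle between the x axis of buffalo and the y axis of diorama, either way round below 0.26 rad and y of buffalo_head in the frame of diorama below -0.01 m and linear speed of buffalo below 0.02 m/s and angle between each of farmer, calf, basket's own z axis and vertical below 0.3 rad and horizontal distance between each of farmer, calf, basket and tray below 0.14 m); the robot touches nothing.
It fails at once if another carving is tipped over or taken out of the tray (angle between any of farmer, calf, basket's own z axis and vertical above 0.6 rad or z of any of farmer, calf, basket in the frame of tray above 0.04 m).
It fails at once if the gouge is disturbed (distance of gouge from where it was at the start of the episode above 0.03 m).
It also fails if it takes over 72 s, if anything falls off the work surface, if the arm or the gripper's body presses on something with over 40 N, if the wrist force passes 120 N, or if a joint passes its speed limit or range.

## Working session

There is one attempt and no reset: what is moved stays moved. The work goes in short steps, Python scripts to look and compute and a tool call to move; the robot and the scene stay as the last step left them, time stands still between calls to the robot, and variables do not carry over. Pictures are saved under pics/ and viewed, at most 10 in all, crops included, and the job is handed in when it is done.

Besides the shell and the picture viewer there is one more tool, called after "Call:" by a JSON object that holds its "op" and its "data", one argument or row to a line. carry_out: Moves the arm, as the interface text tells. Its arguments: {"type":"object","properties":{"series":{"type":"array","items":{"type":"array","items":{"type":"array","items":{"type":"number"}}}},"force":{"type":"number"}},"required":["series"]}

```bash
ls; mkdir -p pics; cat > h.py <<'E'
import numpy as np, cv2
from cell import monitor, imaging, ticket, env
def grab(n):
    return imaging.grab_frame(n)
def cloud(f):
    """world point per pixel from range_z"""
    K=np.array(f["camera_matrix"]);k1=f["k1"];h,w=f["range_z"].shape
    u,v=np.meshgrid(np.arange(w),np.arange(h))
    d=np.stack([(u-K[0,2])/K[0,0],(v-K[1,2])/K[1,1]],-1);s=d.copy()
    for _ in range(8): s=d/(1+k1*(s**2).sum(-1,keepdims=True))
    z=f["range_z"][...,None]
    pc=np.concatenate([s[...,:1]*z,-s[...,1:]*z,-z],-1)
    V=np.linalg.inv(np.array(f["view"]))
    return pc@V[:3,:3].T+V[:3,3], s, V
def plane(f,uv,zp):
    _,s,V=cloud(f);u,v=uv
    r=V[:3,:3]@np.array([s[v,u,0],-s[v,u,1],-1.]);o=V[:3,3]
    return o+r*(zp-o[2])/r[2]
def save(f,n): cv2.imwrite("pics/"+n,cv2.cvtColor(f["frame"],cv2.COLOR_RGB2BGR))
E
python3 - <<'E'
from h import *
o=monitor.get_obs();print(o["time"],o["ee_pos"],o["ee_rot"])
for n in("top","scene"):
    f=grab(n);save(f,n+"0.png");np.savez(n+"0.npz",**{k:np.array(f[k]) for k in f});print(n,f["k1"],np.linalg.inv(f["view"])[:3,3])
E
```

```text
pics
0.0 [0.11539926 0.51188635 0.24979705] [ 1.10678168e-01  9.93856142e-01 -5.37955371e-04 -1.49781949e-04]
top -0.061966296453272084 [0.52974909 0.05750838 1.00662239]
scene -0.09405685603361474 [ 1.29412049 -0.11911377  0.82126921]
```

View pics/top0.png

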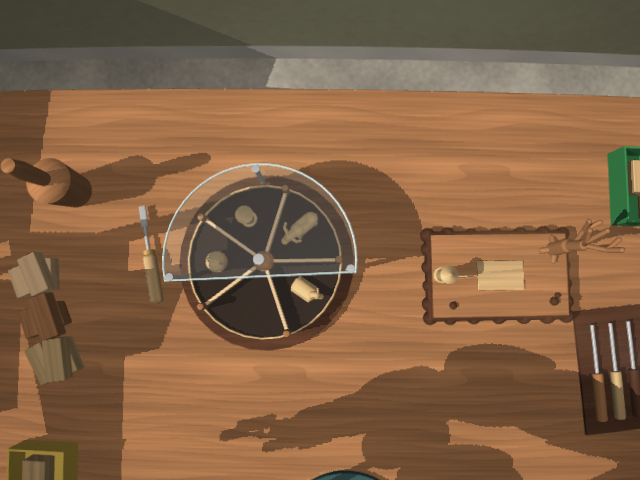

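View pics/scene0.png

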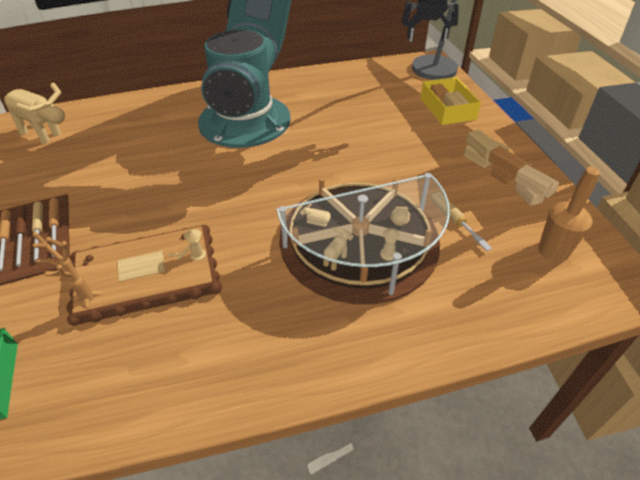

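The top view (image up = +x, left = +y) shows the tray axis near (263,260). The buffalo is under the cover at (300,228), the calf at (307,290), the bed at (500,275) and the ploughman at (446,275). The cover's front edge runs from (168,279) to (352,270). The scene view agrees.

```bash
python3 - <<'E'
from h import *
from scipy.optimize import least_squares
f=dict(np.load("top0.npz"));P,_,_=cloud(f);print(env.tcp_to_tips)
# peg tops by eye, rays onto z=.084, regular-pentagon fit
uv=[(200,217),(286,188),(339,260),(286,333),(200,306)]
q=np.array([plane(f,p,.084)[:2] for p in uv])
for p,x in zip(uv,q):print(p,x.round(3),P[p[1],p[0]].round(3))
ang=lambda a:a+np.arange(5)*-2*np.pi/5
r=least_squares(lambda t:(t[:2]+.15*np.c_[np.cos(ang(t[2])),np.sin(ang(t[2]))]-q).ravel(),[*q.mean(0),.8]).x
print("axis",r[:2],"peg angs deg",np.degrees(ang(r[2])),"res")
print("edge",[plane(f,p,.127)[:2].round(3) for p in((168,279),(352,270))])
print("buf z",P[228,300],P[240,287],P[217,311])
# bed mask
hsv=cv2.cvtColor(f["frame"],cv2.COLOR_RGB2HSV)
m=((hsv[...,2]>190)&(hsv[...,1]<130)).astype(np.uint8);m[:,:472]=0;m[:,532:]=0;m[:250]=0;m[300:]=0
c=max(cv2.findContours(m,0,1)[0],key=cv2.contourArea);R=cv2.minAreaRect(c);print(R)
print("bed",np.array([plane(f,tuple(np.rint(p).astype(int)),.038)[:2] for p in cv2.boxPoints(R)]).round(3),plane(f,tuple(np.rint(R[0]).astype(int)),.038))
cv2.imwrite("pics/crop.png",cv2.resize(cv2.cvtColor(f["frame"][160:350,160:360],cv2.COLOR_RGB2BGR),None,fx=3.1,fy=3.1,interpolation=2))
E
```

```text
0.019
(200, 217) [0.653 0.297] [0.648 0.286 0.126]
(286, 188) [0.713 0.128] [0.705 0.125 0.126]
(339, 260) [0.572 0.022] [0.57  0.024 0.125]
(286, 333) [0.43  0.123] [0.43  0.123 0.082]
(200, 306) [0.479 0.292] [0.479 0.292 0.082]
axis [0.56939858 0.17249995] peg angs deg [  55.3660688  -16.6339312  -88.6339312 -160.6339312 -232.6339312] res
edge [array([0.53 , 0.343]), array([ 0.552, -0.   ])]
buf z [0.62901652 0.09739324 0.12630651] [0.60621811 0.12128699 0.12614434] [0.64992937 0.07714027 0.12667847]
((500.0, 275.0), (28.0, 46.0), 90.0)
bed [[ 0.576 -0.262]
 [ 0.577 -0.358]
 [ 0.519 -0.357]
 [ 0.519 -0.262]] [ 0.54763783 -0.30967609  0.038     ]
```

View pics/crop.png

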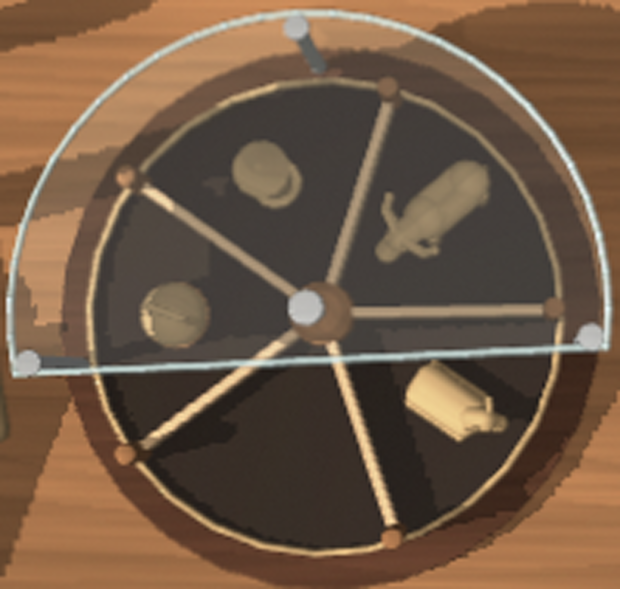

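The crop shows the buffalo (crop 435,212) lying radially in its pocket with its horns and muzzle towards the hub, not counter-clockwise as described. I'll check this again once it is at the front. The farmer is at the rear left and the basket on the left. Next I'll turn the tray clockwise by about 124°, starting with the peg at (0.43, 0.123).

Call:
{"op": "carry_out", "data": {
  "series": [
    [[1, 0.323, -0.422, 0, 0, 0, 16], [1, 0.323, -0.422, 0, 0, 0, 16], [1, 0.323, -0.422, 0, 0, 0, 16], [1, 0.323, -0.422, 0, 0, 0, 16], [1, 0.323, -0.422, 0, 0, 0, 16], [1, 0.323, -0.422, 0, 0, 0, 16], [1, 0.323, -0.422, 0, 0, 0, 16], [1, 0.323, -0.422, 0, 0, 0, 16]]
  ]
}}

```text
time: 0.9
ee_pos: [0.3551, 0.1983, 0.2503]
ee_rot: [-0.029, 1.0, 0.0, 0.0]
force: [1.0, 1.7, 1.0]
finger_gap: -0.0
gripper_force: 0.0
```

Call:
{"op": "carry_out", "data": {
  "series": [
    [[1, 0.08, -0.104, 0, 0, 0, 0], [1, 0.08, -0.104, 0, 0, 0, 0], [1, 0.08, -0.104, 0, 0, 0, 0], [1, 0.08, -0.104, -0.05, 0, 0, 0], [1, 0.08, -0.104, -0.09, 0, 0, 0], [1, 0.08, -0.104, -0.09, 0, 0, 0], [1, 0.08, -0.104, -0.09, 0, 0, 0]]
  ]
}}

```text
time: 1.6
ee_pos: [0.4343, 0.0962, 0.1611]
ee_rot: [-0.029, 1.0, -0.0, -0.0]
force: [-0.9, -0.3, 2.1]
finger_gap: 0.0003
gripper_force: 0.0
```

Call:
{"op": "carry_out", "data": {
  "series": [
    [[1, 0.002, -0.006, 0, 0, 0, 0], [1, 0.002, -0.006, -0.03, 0, 0, 0], [1, 0.002, -0.006, -0.055, 0, 0, 0], [1, 0.002, -0.006, -0.073, 0, 0, 0], [1, 0.002, -0.006, -0.073, 0, 0, 0], [1, 0.002, -0.006, -0.073, 0, 0, 0]]
  ]
}}

```text
time: 2.2
ee_pos: [0.4374, 0.0901, 0.0888]
ee_rot: [-0.029, 1.0, -0.0, 0.001]
force: [0.6, -0.3, -0.0]
finger_gap: 0.0004
gripper_force: 0.0
```

```bash
python3 - <<'E'
from h import *
o=monitor.get_obs();p=np.array(o["ee_pos"]);print(p,o["force"])
A=np.array([.5695,.1725])
for a in range(-148,-246,-6):
    t=np.radians(a);w=A+.152*np.array([np.cos(t),np.sin(t)]);print(a,w.round(3),(w-p[:2]).round(3))
E
```

```text
[0.43742468 0.09011795 0.08879988] [ 0.64489003 -0.28826436 -0.04187513]
-148 [0.441 0.092] [0.003 0.002]
-154 [0.433 0.106] [-0.005  0.016]
-160 [0.427 0.121] [-0.011  0.03 ]
-166 [0.422 0.136] [-0.015  0.046]
-172 [0.419 0.151] [-0.018  0.061]
-178 [0.418 0.167] [-0.02   0.077]
-184 [0.418 0.183] [-0.02   0.093]
-190 [0.42  0.199] [-0.018  0.109]
-196 [0.423 0.214] [-0.014  0.124]
-202 [0.429 0.229] [-0.009  0.139]
-208 [0.435 0.244] [-0.002  0.154]
-214 [0.443 0.257] [0.006 0.167]
-220 [0.453 0.27 ] [0.016 0.18 ]
-226 [0.464 0.282] [0.026 0.192]
-232 [0.476 0.292] [0.038 0.202]
-238 [0.489 0.301] [0.052 0.211]
-244 [0.503 0.309] [0.065 0.219]
```

Call:
{"op": "carry_out", "data": {
  "series": [
    [[1, -0.002, 0.008, 0, 0, 0, 0], [1, -0.005, 0.014, 0, 0, 0, 0], [1, -0.008, 0.022, 0, 0, 0, 0], [1, -0.011, 0.03, 0, 0, 0, 0], [1, -0.013, 0.038, 0, 0, 0, 0], [1, -0.015, 0.046, 0, 0, 0, 0], [1, -0.018, 0.061, 0, 0, 0, 0], [1, -0.02, 0.077, 0, 0, 0, 0]]
  ]
}}

```text
time: 3.0
ee_pos: [0.4162, 0.1679, 0.0873]
ee_rot: [-0.029, 1.0, -0.0, -0.0]
force: [0.9, -0.9, 0.2]
finger_gap: -0.0004
gripper_force: 0.5
```

Call:
{"op": "carry_out", "data": {
  "series": [
    [[1, 0, 0.016, 0, 0, 0, 0], [1, 0.002, 0.032, 0, 0, 0, 0], [1, 0.006, 0.047, 0, 0, 0, 0], [1, 0.011, 0.062, 0, 0, 0, 0], [1, 0.018, 0.077, 0, 0, 0, 0], [1, 0.026, 0.09, 0, 0, 0, 0], [1, 0.036, 0.103, 0, 0, 0, 0], [1, 0.046, 0.115, 0, 0, 0, 0]]
  ]
}}

```text
time: 3.8
ee_pos: [0.4629, 0.2833, 0.0871]
ee_rot: [-0.029, 1.0, -0.0, -0.0]
force: [-0.1, -0.7, -0.3]
finger_gap: -0.0002
gripper_force: 0.3
```

Call:
{"op": "carry_out", "data": {
  "series": [
    [[1, 0.006, 0.006, 0, 0, 0, 0], [1, 0.012, 0.01, 0, 0, 0, 0], [1, 0.019, 0.015, 0, 0, 0, 0], [1, 0.025, 0.019, 0, 0, 0, 0], [1, 0.031, 0.022, 0, 0, 0, 0], [1, 0.031, 0.022, 0, 0, 0, 0]]
  ]
}}

```text
time: 4.4
ee_pos: [0.4943, 0.3044, 0.0873]
ee_rot: [-0.029, 1.0, 0.0, 0.0]
force: [-1.1, -0.3, 0.1]
finger_gap: -0.0001
gripper_force: 0.0
```

```bash
python3 - <<'E'
from h import *
o=monitor.get_obs();print(o["time"],o["ee_pos"],o["force"])
f=grab("top");cv2.imwrite("pics/c2.png",cv2.resize(cv2.cvtColor(f["frame"][160:360,150:360],cv2.COLOR_RGB2BGR),None,fx=3,fy=3,interpolation=2))
E
```

```text
4.4 [0.49430767 0.30441011 0.08729176] [-1.07924476 -0.34796966  0.13565286]
```

View pics/c2.png

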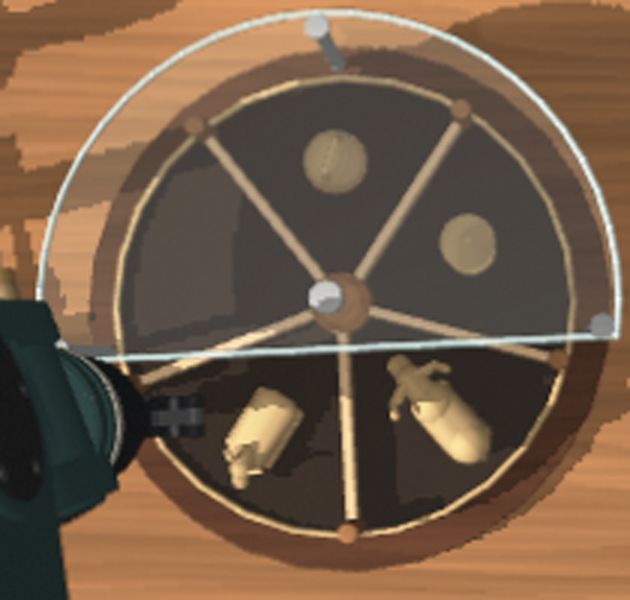

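The view after the first push (about 87° of turn) shows all carvings upright. The buffalo is at crop (440,410), clearly radial with its head inward. The next peg, at crop (347,533), is free on its -y side.

Call:
{"op": "carry_out", "data": {
  "series": [
    [[1, 0, 0, 0.045, 0, 0, 0], [1, -0.01, -0.01, 0.065, 0, 0, 0], [1, -0.03, -0.055, 0.065, 0, 0, 0], [1, -0.05, -0.1, 0.065, 0, 0, 0], [1, -0.065, -0.14, 0.065, 0, 0, 0], [1, -0.073, -0.174, 0.065, 0, 0, 0], [1, -0.073, -0.174, 0.03, 0, 0, 0], [1, -0.073, -0.174, 0, 0, 0, 0]]
  ]
}}

```text
time: 5.25
ee_pos: [0.4205, 0.1291, 0.0871]
ee_rot: [-0.028, 1.0, 0.0, 0.001]
force: [0.3, -0.1, -0.2]
finger_gap: -0.0
gripper_force: 0.0
```

Call:
{"op": "carry_out", "data": {
  "series": [
    [[1, 0, 0.004, 0, 0, 0, 0], [1, -0.001, 0.01, 0, 0, 0, 0], [1, -0.002, 0.018, 0, 0, 0, 0], [1, -0.003, 0.027, 0, 0, 0, 0], [1, -0.003, 0.037, 0, 0, 0, 0], [1, -0.003, 0.05, 0, 0, 0, 0], [1, -0.001, 0.066, 0, 0, 0, 0], [1, 0.003, 0.082, 0, 0, 0, 0]]
  ]
}}

```text
time: 6.05
ee_pos: [0.4233, 0.2136, 0.0875]
ee_rot: [-0.029, 1.0, 0.0, 0.0]
force: [-0.5, -1.6, 0.9]
finger_gap: 0.0003
gripper_force: 0.4
```

Call:
{"op": "carry_out", "data": {
  "series": [
    [[1, 0.004, 0.011, 0, 0, 0, 0], [1, 0.008, 0.02, 0, 0, 0, 0], [1, 0.013, 0.03, 0, 0, 0, 0], [1, 0.017, 0.037, 0, 0, 0, 0], [1, 0.02, 0.042, 0, 0, 0, 0], [1, 0.02, 0.042, 0, 0, 0, 0]]
  ]
}}

```text
time: 6.65
ee_pos: [0.4439, 0.2546, 0.0872]
ee_rot: [-0.029, 1.0, 0.0, 0.0]
force: [0.3, -0.1, -0.4]
finger_gap: 0.0001
gripper_force: 0.0
```

Call:
{"op": "carry_out", "data": {
  "series": [
    [[1, 0, -0.005, 0.04, 0, 0, 0], [0.5, 0, 0, 0.09, 0, 0, 0], [0, 0, 0.05, 0.11, 0, 0, 0], [0, 0, 0.09, 0.11, 0, 0, 0], [0, 0, 0.09, 0.11, 0, 0, 0]]
  ]
}}

```text
time: 7.15
ee_pos: [0.4435, 0.3477, 0.1978]
ee_rot: [-0.03, 1.0, 0.001, 0.001]
force: [-1.0, -1.4, -1.6]
finger_gap: 0.0581
gripper_force: 0.0
```

```bash
python3 - <<'E'
from h import *
o=monitor.get_obs();print(o["time"],o["ee_pos"],o["ee_rot"],o["finger_gap"])
f=grab("top");np.savez("top3.npz",**{k:np.array(f[k]) for k in f})
cv2.imwrite("pics/c3.png",cv2.resize(cv2.cvtColor(f["frame"][250:370,170:350],cv2.COLOR_RGB2BGR),None,fx=4,fy=4,interpolation=2))
P,_,_=cloud(f)
d=P[...,:2]-[.5695,.1725];r=np.hypot(*d.transpose(2,0,1));a=np.degrees(np.arctan2(d[...,1],d[...,0]))%360
m=(P[...,2]>.072)&(P[...,2]<.115)&(r>.035)&(r<.142)&(abs(a-178)<33)&(P[...,0]<.535)
for lo in(.065,.078,.09):
    mm=(P[...,2]>lo)&(P[...,2]<.115)&(r>.035)&(r<.142)&(abs(a-178)<33)&(P[...,0]<.535)
    q=P[mm];R=cv2.minAreaRect(q[:,:2].astype(np.float32));w=np.linalg.svd(q[:,:2]-q[:,:2].mean(0),full_matrices=False)[2][0]
    print(lo,len(q),q.mean(0),R,np.degrees(np.arctan2(w[1],w[0])))
E
```

```text
7.15 [0.44353972 0.34765169 0.19783069] [-3.00426452e-02  9.99547970e-01  8.70402855e-04  7.33780426e-04] 0.05807058762952599
0.065 628 [0.47296666 0.17437274 0.0866551 ] ((0.4604291319847107, 0.16118112206459045), (0.10471079498529434, 0.06789594888687134), 45.08366775512695) -179.9158734047227
0.078 588 [0.47282478 0.17480453 0.08744387] ((0.45896342396736145, 0.16057643294334412), (0.10335082560777664, 0.06675320863723755), 46.404571533203125) 179.51449275445682
0.09 155 [0.48641012 0.17542848 0.09338614] ((0.4749654531478882, 0.16989251971244812), (0.061395157128572464, 0.0453241690993309), 20.054340362548828) 178.11903416881287
```

View pics/c3.png

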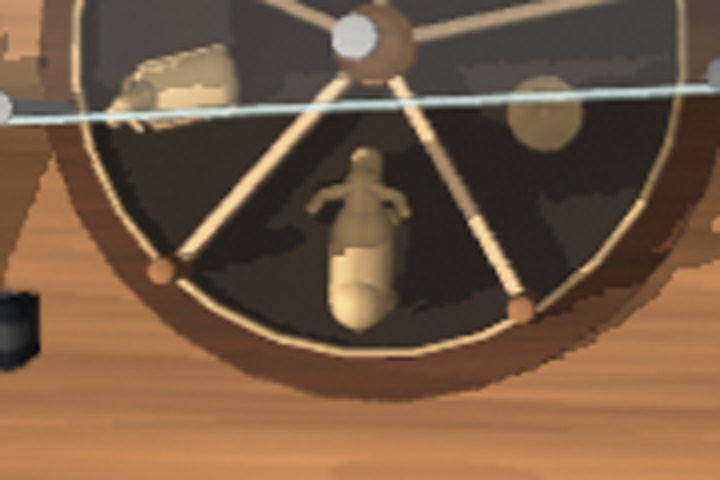

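The buffalo now faces the open front, with its tail at crop (358,328), muzzle at (367,152) and head towards +x. All carvings are upright. One refinement of its extents, then the grasp.

```bash
python3 - <<'E'
from h import *
f=dict(np.load("top3.npz"));P,_,_=cloud(f)
m=(P[...,2]>.07)&(abs(P[...,1]-.1745)<.03)&(P[...,0]<.545)&(P[...,0]>.42)&(P[...,2]<.115)
q=P[m];c=[]
for x in np.arange(.42,.545,.01):
    s=q[abs(q[:,0]-x)<.005]
    if len(s):print(round(x,3),len(s),s[:,1].min().round(3),s[:,1].max().round(3),s[:,2].max().round(3),s[:,2].min().round(3))
print(q[:,0].min(),q[:,0].max())
print(plane(f,(260,332),.08),plane(f,(262,288),.075))
E
```

```text
0.43 16 0.168 0.183 0.086 0.071
0.44 70 0.161 0.19 0.093 0.072
0.45 82 0.161 0.19 0.093 0.072
0.46 81 0.161 0.19 0.09 0.073
0.47 76 0.161 0.191 0.092 0.073
0.48 84 0.161 0.188 0.094 0.074
0.49 89 0.151 0.199 0.104 0.079
0.5 76 0.154 0.194 0.098 0.083
0.51 38 0.168 0.182 0.092 0.076
0.52 13 0.168 0.18 0.081 0.074
0.4295733269263406 0.5194525623861441
[0.43051942 0.173798   0.08      ] [0.5155663 0.1723276 0.075    ]
```

Call:
{"op": "carry_out", "data": {
  "series": [
    [[0.25, 0.0225, -0.05, 0, 0, 0, -3.5], [0.25, 0.0225, -0.1, 0, 0, 0, -3.5], [0.25, 0.0225, -0.145, 0, 0, 0, -3.5], [0.25, 0.0225, -0.172, 0, 0, 0, -3.5], [0.25, 0.0225, -0.172, -0.03, 0, 0, -3.5], [0.25, 0.0225, -0.172, -0.05, 0, 0, -3.5], [0.25, 0.0225, -0.172, -0.05, 0, 0, -3.5], [0.25, 0.0225, -0.172, -0.05, 0, 0, -3.5]]
  ]
}}

```text
time: 8.0
ee_pos: [0.4656, 0.1715, 0.1477]
ee_rot: [0.002, 1.0, -0.0, -0.0]
force: [0.1, -0.1, 0.8]
finger_gap: 0.0642
gripper_force: 0.0
```

Call:
{"op": "carry_out", "data": {
  "series": [
    [[0.25, 0, 0.004, -0.02, 0, 0, 0], [0.25, 0, 0.004, -0.045, 0, 0, 0], [0.25, 0, 0.004, -0.065, 0, 0, 0], [0.25, 0, 0.004, -0.0725, 0, 0, 0], [0.25, 0, 0.004, -0.0725, 0, 0, 0], [0.6, 0, 0.004, -0.0725, 0, 0, 0], [0.6, 0, 0.004, -0.0725, 0, 0, 0]]
  ],
  "force": 25
}}

```text
time: 8.7
ee_pos: [0.4666, 0.1763, 0.0759]
ee_rot: [0.002, 1.0, 0.0, 0.001]
force: [-0.2, -0.0, -0.2]
finger_gap: 0.0359
gripper_force: 0.0
```

Call:
{"op": "carry_out", "data": {
  "series": [
    [[0.8, 0, 0, 0, 0, 0, 0], [1, 0, 0, 0, 0, 0, 0], [1, 0, 0, 0, 0, 0, 0], [1, 0, 0, 0, 0, 0, 0], [1, 0, 0, 0, 0, 0, 0]]
  ]
}}

```text
time: 9.2
ee_pos: [0.4666, 0.1763, 0.0759]
ee_rot: [0.002, 1.0, 0.0, 0.001]
force: [-0.5, -0.3, 7.4]
finger_gap: 0.0297
gripper_force: 24.9
```

Call:
{"op": "carry_out", "data": {
  "series": [
    [[1, 0, 0, 0.01, 0, 0, 0], [1, 0, 0, 0.03, 0, 0, 0], [1, 0, 0, 0.06, 0, 0, 0], [1, 0, 0, 0.1, 0, 0, 0], [1, -0.01, -0.02, 0.14, 0, 0, 0], [1, -0.01, -0.04, 0.15, 0, 0, 0], [1, -0.01, -0.04, 0.15, 0, 0, 0], [1, -0.01, -0.04, 0.15, 0, 0, 0]]
  ]
}}

```text
time: 10.0
ee_pos: [0.4559, 0.1361, 0.2254]
ee_rot: [0.002, 1.0, 0.0, 0.0]
force: [-0.4, 0.1, -0.7]
finger_gap: 0.0295
gripper_force: 25.2
```

```bash
python3 - <<'E'
from h import *
o=monitor.get_obs();print(o["time"],o["ee_pos"],o["ee_rot"],o["finger_gap"],o["joints"])
f=grab("wrist");save(f,"w1.png")
E
```

```text
10.0 [0.45591834 0.13608416 0.22540177] [2.24110058e-03 9.99997394e-01 1.50308946e-04 4.08994934e-04] 0.029533966427130246 [ 1.18450001e-01  1.88289334e-01 -2.18241497e-01  1.16341726e+00
  1.99946480e-04  1.22932291e-01]
```

View pics/w1.png

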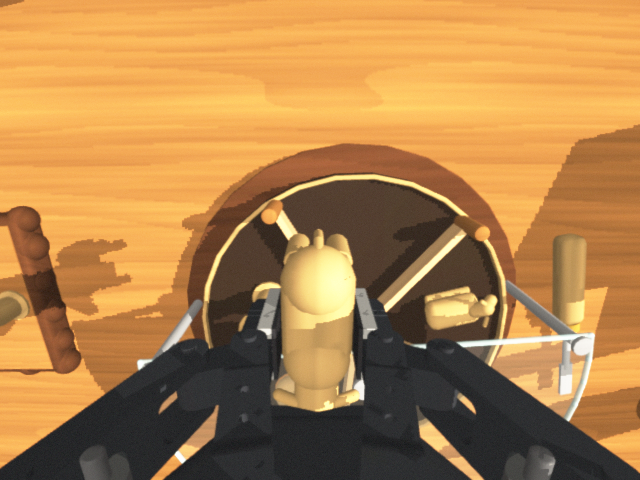

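The wrist view shows the buffalo held straight, tail outward at (317,270), with the other carvings still in place. Now I'll carry it to the bed with a -90° turn.

Call:
{"op": "carry_out", "data": {
  "series": [
    [[1, 0.009, -0.044, 0, 0, 0, -8], [1, 0.018, -0.088, 0, 0, 0, -16], [1, 0.027, -0.131, 0, 0, 0, -24], [1, 0.037, -0.175, 0, 0, 0, -32], [1, 0.046, -0.219, 0, 0, 0, -40], [1, 0.055, -0.263, 0, 0, 0, -48], [1, 0.064, -0.307, 0, 0, 0, -56], [1, 0.064, -0.307, 0, 0, 0, -64]]
  ]
}}

```text
time: 10.85
ee_pos: [0.5208, -0.1746, 0.2234]
ee_rot: [0.535, 0.845, -0.0, -0.001]
force: [-0.2, 0.8, -1.1]
finger_gap: 0.0299
gripper_force: 25.1
```

Call:
{"op": "carry_out", "data": {
  "series": [
    [[1, 0.009, -0.044, 0, 0, 0, -8], [1, 0.018, -0.088, 0, 0, 0, -16], [1, 0.0275, -0.131, 0, 0, 0, -24], [1, 0.0275, -0.131, -0.02, 0, 0, -26], [1, 0.0275, -0.131, -0.05, 0, 0, -26], [1, 0.0275, -0.131, -0.08, 0, 0, -26], [1, 0.0275, -0.131, -0.08, 0, 0, -26], [1, 0.0275, -0.131, -0.08, 0, 0, -26]]
  ]
}}

```text
time: 11.65
ee_pos: [0.5476, -0.3012, 0.1449]
ee_rot: [0.708, 0.706, -0.0, -0.001]
force: [0.6, -0.0, 0.4]
finger_gap: 0.0296
gripper_force: 25.2
```

```bash
python3 - <<'E'
from h import *
o=monitor.get_obs();print(o["time"],o["ee_pos"],o["ee_rot"],o["finger_gap"],o["force"])
f=grab("scene");cv2.imwrite("pics/s4.png",cv2.resize(cv2.cvtColor(f["frame"][150:350,20:270],cv2.COLOR_RGB2BGR),None,fx=3,fy=3,interpolation=2))
E
```

```text
11.65 [ 0.54755517 -0.30123297  0.14488418] [ 7.08173256e-01  7.06038361e-01 -9.62611869e-05 -6.80318182e-04] 0.02963677281747943 [ 0.63421555 -0.03301277  0.43848527]
```

View pics/s4.png

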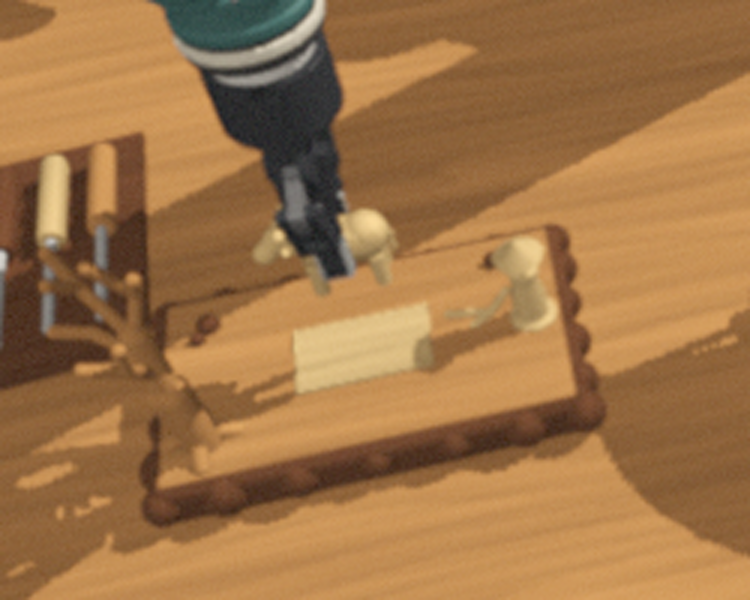

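The scene crop shows the buffalo held level above the bed, which is at (363,347), with its head towards the tree and away from the ploughman. Lowering now.

Call:
{"op": "carry_out", "data": {
  "series": [
    [[1, 0, -0.001, -0.025, 0, 0, 0], [1, 0, -0.001, -0.045, 0, 0, 0], [1, 0, -0.001, -0.057, 0, 0, 0], [1, 0, -0.001, -0.062, 0, 0, 0], [1, 0, -0.001, -0.064, 0, 0, 0], [1, 0, -0.001, -0.064, 0, 0, 0], [1, 0, -0.001, -0.064, 0, 0, 0]]
  ]
}}

```text
time: 12.4
ee_pos: [0.5478, -0.3031, 0.0817]
ee_rot: [0.708, 0.706, 0.0, 0.001]
force: [-0.7, 0.0, -0.1]
finger_gap: 0.0299
gripper_force: 25.2
```

Call:
{"op": "carry_out", "data": {
  "series": [
    [[1, 0, 0, -0.001, 0, 0, 0], [1, 0, 0, -0.001, 0, 0, 0], [1, 0, 0, -0.002, 0, 0, 0], [1, 0, 0, -0.002, 0, 0, 0], [1, 0, 0, -0.002, 0, 0, 0]]
  ]
}}

```text
time: 12.9
ee_pos: [0.5474, -0.3028, 0.0788]
ee_rot: [0.708, 0.706, 0.0, -0.0]
force: [-0.5, -1.2, -0.4]
finger_gap: 0.0294
gripper_force: 25.2
```

Call:
{"op": "carry_out", "data": {
  "series": [
    [[1, 0, 0, -0.001, 0, 0, 0], [1, 0, 0, -0.001, 0, 0, 0], [1, 0, 0, -0.002, 0, 0, 0], [1, 0, 0, -0.002, 0, 0, 0], [1, 0, 0, -0.002, 0, 0, 0]]
  ]
}}

```text
time: 13.4
ee_pos: [0.5475, -0.3028, 0.0769]
ee_rot: [0.708, 0.706, 0.0, 0.0]
force: [-0.7, 0.4, 2.9]
finger_gap: 0.0297
gripper_force: 25.6
```

Call:
{"op": "carry_out", "data": {
  "series": [
    [[1, 0, 0, -0.0005, 0, 0, 0], [1, 0, 0, -0.0005, 0, 0, 0], [1, 0, 0, -0.0005, 0, 0, 0]]
  ]
}}

```text
time: 13.7
ee_pos: [0.5475, -0.3028, 0.0769]
ee_rot: [0.708, 0.706, 0.0, 0.0]
force: [-2.8, 3.2, 8.5]
finger_gap: 0.03
gripper_force: 26.3
```

Contact is clear (8.5 N). Releasing gently, then rising.

Call:
{"op": "carry_out", "data": {
  "series": [
    [[0.9, 0, 0, 0.0005, 0, 0, 0], [0.6, 0, 0, 0.0005, 0, 0, 0], [0.5, 0, 0, 0.0005, 0, 0, 0], [0.3, 0, 0, 0.0005, 0, 0, 0], [0.2, 0, 0, 0.0005, 0, 0, 0], [0.2, 0, 0, 0.0005, 0, 0, 0], [0.2, 0, 0, 0.0005, 0, 0, 0]]
  ],
  "force": 20
}}

```text
time: 14.4
ee_pos: [0.5475, -0.3028, 0.0768]
ee_rot: [0.708, 0.706, 0.0, 0.0]
force: [0.1, 0.3, -0.6]
finger_gap: 0.0684
gripper_force: 0.0
```

Call:
{"op": "carry_out", "data": {
  "series": [
    [[0.2, 0, 0, 0.01, 0, 0, 0], [0.2, 0, 0, 0.03, 0, 0, 0], [0.2, 0, 0, 0.06, 0, 0, 0], [0.2, 0, 0, 0.1, 0, 0, 0], [0.2, -0.02, 0, 0.15, 0, 0, 0], [0.2, -0.06, 0.04, 0.15, 0, 0, 0], [0.2, -0.1, 0.08, 0.15, 0, 0, 0], [0.2, -0.13, 0.12, 0.15, 0, 0, 0]]
  ]
}}

```text
time: 15.2
ee_pos: [0.4248, -0.193, 0.2276]
ee_rot: [0.709, 0.705, 0.0, 0.001]
force: [0.0, 1.1, 0.3]
finger_gap: 0.0686
gripper_force: 0.0
```

Call:
{"op": "carry_out", "data": {
  "series": [
    [[0.2, -0.03, 0.04, 0, 0, 0, 0], [0.2, -0.06, 0.08, 0, 0, 0, 0], [0.2, -0.06, 0.08, 0, 0, 0, 0]]
  ]
}}

```text
time: 15.5
ee_pos: [0.3627, -0.1101, 0.2277]
ee_rot: [0.708, 0.707, 0.0, -0.0]
force: [-0.4, -0.7, -0.7]
finger_gap: 0.0684
gripper_force: 0.0
```

```bash
python3 - <<'E'
from h import *
f=grab("top");P,_,_=cloud(f)
cv2.imwrite("pics/t5.png",cv2.resize(cv2.cvtColor(f["frame"][150:350,160:590],cv2.COLOR_RGB2BGR),None,fx=1.8,fy=1.8,interpolation=2))
d=P[...,:2]-[.5475,-.310]
m=(P[...,2]>.072)&(P[...,2]<.12)&(abs(d[...,0])<.035)&(abs(d[...,1])<.055)
q=P[m];print(len(q),q.min(0),q.max(0))
b=q[abs(q[:,1]+.30)<.02];print("body x mid",(b[:,0].min()+b[:,0].max())/2,"y mid",(q[:,1].min()+q[:,1].max())/2)
E
```

```text
630 [ 0.52201377 -0.35416965  0.07203948] [ 0.57006592 -0.26593936  0.10460335]
body x mid 0.5461115622464903 y mid -0.310054506495461
```

View pics/t5.png

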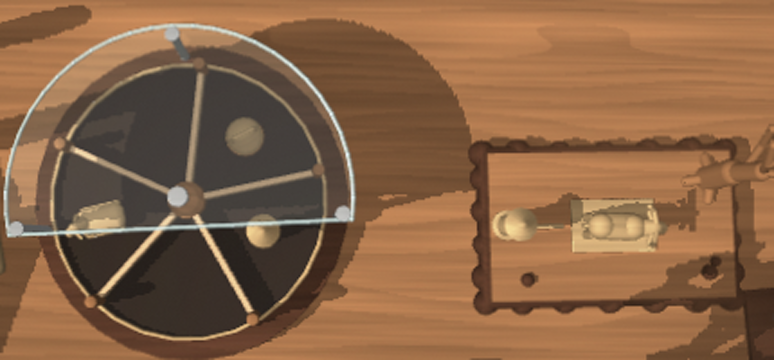

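The buffalo stands centred on the bed at (615,225), with its head towards the tree. Calf, farmer and basket are upright in the tray.

```bash
python3 -c "
from h import *
print(ticket.finish_job())"
```

```text
the job is handed in; nothing more can be done
None
```

I set the buffalo down on the bed, centred to within about 2 mm with its head away from the ploughman, and handed the job in at about 15.6 s; calf, farmer and basket stayed upright in the tray, the arm never went near the gouge, and no verdict came back.

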